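# Nudge the slide carrier onto its locating pins

### The job

The aluminium slide carrier is lying crooked on top of the two brass locating pins of the black docking base. Without gripping or lifting it, nudge it sideways with the fingertips, against the blue fence and along it, until its two holes drop over the pins and it lies flat on the base; the white bar showing at the front of the base marks the middle between the hidden pins. Leave the other things in the lab where they are.

Things in the scene. Friction and masses are not known exactly. Their poses are not given: they have to be found in the camera images.
- dock: fixed black docking base, 230 (x) x 360 (y) x 12 mm. Origin: centre of its underside, on the table; +x points away from the robot, yaw -0.25 to 0.25 rad. A blue fence along y, 10 mm thick, 320 long, 28 above the base's top, has its near face at x = +61 mm. The two pins stand at x = +22 mm, the middle between them 18 to 26 mm left or right of the base's centre line.
- pin_right (a point): tip of the fixed locating pin on the -y side: brass, 8 mm in diameter, rounded tip 10 mm above the base's top, 22 mm above the table
- pin_left (a point): tip of the fixed locating pin on the +y side, like the other, 90 mm from it along the base's y. A flush white bar, 14 mm wide, runs in the base from midway between the pins along -x to the base's edge near the robot, so it shows where the covered pins are (the yellow dot beside it is only a plug)
- plate: loose aluminium slide carrier, a plate of 120 (x) x 170 (y) x 8 mm, about 0.36 kg, two glass slides fixed flat on its top; its two holes lie at x = +22, y = -45 and +45 mm. Origin: centre of its underside, z up. Its edges slide under a push of 2 to 5 N. Seated, it is square to the base, 1 mm clear of the fence, its underside 12 mm above the table (about 19 mm while it leans on the pins).
- plate_mid (a point): centre of the carrier, half-way through its thickness. At the start the carrier leans by about 0.13 rad, its -x edge (nearest the robot) on the base and its +x half on the two pin tips; it lies 13 to 24 mm too near the robot, 12 to 32 mm off its seat to the left or right, and is turned by up to 0.1 rad
- hole_right (a point): centre of the carrier's hole on its -y side, a 12 mm through hole, half-way through the thickness; it belongs over pin_right, whose tip stands 2 mm out of it when seated
- hole_left (a point): centre of the carrier's hole on its +y side, half-way through the thickness; it belongs over pin_left
- oil_bottle: bystander: small amber bottle, 28 mm in diameter, 55 mm tall, standing on the base behind the fence. Origin: centre of its underside
- objective: bystander: steel microscope objective, 24 mm in diameter, 42 mm tall, standing on the base behind the fence. Origin: centre of its underside
- slide_rack: bystander: dark wooden slide rack, 50 x 160 x 22 mm, with glass slides up to 73 mm high, left of the base. Origin: centre of its underside
- stain_bottle: bystander: amber bottle, 48 mm in diameter, 95 mm tall, left of the base. Origin: centre of its underside
- dish: bystander: shallow glass dish, 90 mm in diameter, 16 mm tall, right of the base. Origin: centre of its underside
- jar: bystander: glass jar with a red cap, 50 mm in diameter, 60 mm tall, right of the base. Origin: centre of its underside
Mind the look-alikes: they are no part of the job. Of the things that look like the plate, the middle-sized one is meant.

How it is judged (in metres and radians):
At the end, for the whole second after the job is handed in: Both holes of the carrier are over their pins (centres within 4 mm), its underside is down on the base (within 2.5 mm), it lies flat (within 0.03 rad) and is at rest (horizontal distance between hole_right and pin_right below 0.004 m and horizontal distance between hole_left and pin_left below 0.004 m and height (world z) of plate below 0.0145 m and angle between plate's own z axis and vertical below 0.03 rad and linear speed of plate below 0.01 m/s); the robot touches nothing.
It fails at once if the carrier is lifted: its centre rises more than 45 mm above the table (24 mm at the start), or it is tipped by more than 0.3 rad (height (world z) of plate_mid above 0.045 m or angle between plate's own z axis and vertical above 0.3 rad).
It fails at once if a bystander is moved by more than 20 mm (distance of any of oil_bottle, objective, slide_rack, stain_bottle, dish, jar from where it was at the start of the episode above 0.02 m).
It also fails if it takes over 54 s, if anything falls off the work surface, if the arm or the gripper's body presses on something with over 40 N, if the wrist force passes 120 N, or if a joint passes its speed limit or range.

### The arm

A 6-joint arm with a two-finger parallel gripper is mounted at the origin on the work surface. World frame = base frame: x ahead of the robot, y to its left, z up, the work surface at z = 0. Lengths are in m, angles in degrees, forces in N, time in s.
With the tool pointing down it reaches from about 0.4 to 0.825 m from the base axis. Payload 7 kg.
Tool frame: the origin (TCP) lies on the centre line of the jaws, within the pads' length; the fingertips stand 19 mm ahead of it and the grasp point (between the pads) is the TCP; z points along the fingers, y is the line along which they close (so a half turn about z gives the same grasp; the last joint's range is limited). The gripper opens to 88 mm and grips with 3 to 60 N. Pads are 19 mm wide; open, the fingers measure 130 mm over their backs; the gripper's body (78 mm by 193 mm) begins 47 mm behind the grasp point.
Start: joints at [91.736, 20.546, 0.682, 0, -70.136, -16.507], TCP at [0.172, 0.653, 0.21] pointing down, gripper open.
Joint ranges: [-176.03, 176.03], [-82.01, 121.73], [-58.28, 71.71], [-173.87, 95.51], [-174.79, -0.11], [-173.66, 173.66]. Speed limits (degrees/s): [136.94, 136.94, 172.46, 180, 180, 180].

### API

Orientations are given as [roll, pitch, yaw] about the fixed x, y, z axes, in that order (R = Rz(yaw) Ry(pitch) Rx(roll)).
In Python, from plant import get_state, capture, close_job gives the robot as it stands.
- The arm moves only by the tool apply_moves, never from a script. Its argument "targets" is a list of rows, each a list of 7 numbers: the opening, from 0 (shut) to 1 (fully open), then the shift along the tool's x, y, z normalised to -1 to 1, where 1 is 1000 mm, then the turn, a rotation vector about the tool's x, y, z normalised to -1 to 1, where 1 is 90 degrees. In form: [[claw, tx, ty, tz, ax, ay, az], ...]. A call has 1 to 20 rows; each row shifts and turns the commanded pose from where the row before left it, along the tool's axes as they then stand; what a row does not reach is not made up. A row lasts 1/12 s, in which the tool goes at most 41.7 mm and 7.16 degrees, less where a joint would pass 70% of its speed; a pose out of reach is approached as far as the arm can. A call with a number of a shift or a turn outside -1 to 1 is refused whole. A call with a gripper value outside its range is refused whole. The fingers move at their own pace and stop on an object; "newtons" is the grip in N (left out, the last holds). Time passes only in rows, so rows that do not move let the fingers close. It gives the time, the measured TCP pose, the force, the opening and the grip force at its end, in the units of the state.
- get_state(): the state, without advancing time (a new reading comes with each control period).
- capture(name): name is "scene" or "top" or "wrist"; returns a dict with "frame" (480x640x3 uint8, red, green, blue), "range_z" (480x640 float32, m along the optical axis (not along the pixel's ray), 0 where there is no reading), "camera_matrix" (3x3 intrinsics, pixels), "k1" (the pictures are not rectified: a ray, as slopes to the right and down, at radius r is drawn at 1 + k1 r^2 times it, then the intrinsics apply), "T" (4x4, takes a point from camera to world coordinates). Camera axes: x right, y down, z forward; pixel columns grow to the right and rows downward; lengths in m; the calibration is good to about 2 mm. A picture is of the moment at which its call begins.
- close_job(): hands the job in; it is judged then, once.
The state is a dict: "time_s": time; "joints": joint angles; "qd": joint speeds; "joint_torque": joint torques, N m; "tcp_pos": TCP position; "eef_rot": TCP orientation; "contact_force": force on the tool from outside, world axes, zero at the start; "moment": the same for the moment, N m; "gripper_width": finger opening in m; "gripper_force": force on a finger pad.
Only numpy, scipy, OpenCV 4.12 (cv2) and the standard library are available. Lean on these libraries where they do the work, as an engineer would, in place of code of your own. Each camera call takes 0.05 s, during which the arm holds its last target. There are 200 camera calls.

## Working session

There is one attempt and no reset: what is moved stays moved. The work goes in short steps, Python scripts to look and compute and a tool call to move; the robot and the scene stay as the last step left them, time stands still between calls to the robot, and variables do not carry over. Pictures are saved under pics/ and viewed, at most 10 in all, crops included, and the job is handed in when it is done.

Besides the shell and the picture viewer there is one more tool, called by a JSON object that holds its "method" and its "body". apply_moves: Moves the arm, as the interface text tells. Scaled input: -1 to 1 covers 1000 mm each way for a shift and 90 degrees each way for a turn. Its arguments: {"type":"object","properties":{"targets":{"type":"array","items":{"type":"array","items":{"type":"number"}}},"newtons":{"type":"number"}},"required":["targets"]}

```bash
mkdir -p pics; ls
cat > h.py <<'E'
import numpy as np, cv2
from plant import get_state, capture, close_job
def save(c,n,crop=None,s=1):
    im=c["frame"][:,:,::-1]
    if crop: x0,y0,x1,y1=crop; im=im[y0:y1,x0:x1]
    im=cv2.resize(im,None,fx=s,fy=s,interpolation=cv2.INTER_CUBIC); cv2.imwrite("pics/"+n,im)
def rays(c,uv):
    K=c["camera_matrix"]; uv=np.atleast_2d(np.array(uv,float))
    return cv2.undistortPoints(uv[:,None],K,np.array([c["k1"],0,0,0,0.]))[:,0]
def onplane(c,uv,z):
    r=rays(c,uv); T=c["T"]; d=np.c_[r,np.ones(len(r))]@T[:3,:3].T
    return T[:3,3]+d*((z-T[2,3])/d[:,2])[:,None]
def bydepth(c,uv):
    uv=np.atleast_2d(uv); r=rays(c,uv); z=c["range_z"][uv[:,1].astype(int),uv[:,0].astype(int)]
    return np.c_[r*z[:,None],z]@c["T"][:3,:3].T+c["T"][:3,3]
def proj(c,P):
    T=c["T"]; p=(np.atleast_2d(P)-T[:3,3])@T[:3,:3]
    q,_=cv2.projectPoints(p[:,None],np.zeros(3),np.zeros(3),c["camera_matrix"],np.array([c["k1"],0,0,0,0.])); return q[:,0]
E
python3 - <<'E'
from h import *
import pickle
s=get_state(); print(s)
for n in ["scene","top"]:
    c=capture(n); save(c,n+"0.png"); pickle.dump(c,open(n+"0.pkl","wb")); print(n,c["k1"],c["T"].round(3).tolist())
E
```

```text
pics
{'time_s': 0.0, 'joints': array([ 9.17361819e+01,  2.05915190e+01,  6.32349278e-01, -2.01733585e-02,
       -7.01341573e+01, -1.65078860e+01]), 'qd': array([-0.04626438, -0.07789673,  0.07688824, -0.07679574, -0.02434782,
        0.09059411]), 'joint_torque': array([ 1.19692344e-03, -5.82726717e+01,  2.93046874e+01,  6.99694365e+00,
        6.94389077e-03, -1.56068609e-04]), 'tcp_pos': array([0.17198868, 0.65218283, 0.20871076]), 'eef_rot': array([ 1.79905131e+02, -8.33886134e-03, -1.47785680e+01]), 'contact_force': array([-0.14031417,  0.88197057, -0.84329268]), 'moment': array([-0.02336903, -0.04130818, -0.00813227]), 'gripper_force': 0.0, 'gripper_width': 0.08792050356406589}
scene -0.005639140199383608 [[0.814, 0.306, -0.493, 0.927], [0.58, -0.439, 0.686, -0.637], [-0.007, -0.845, -0.535, 0.556], [0.0, 0.0, 0.0, 1.0]]
top -0.04552881462555659 [[-0.004, -0.993, 0.117, 0.295], [-1.0, 0.004, -0.005, 0.012], [0.004, -0.117, -0.993, 1.481], [0.0, 0.0, 0.0, 1.0]]
```

View pics/top0.png

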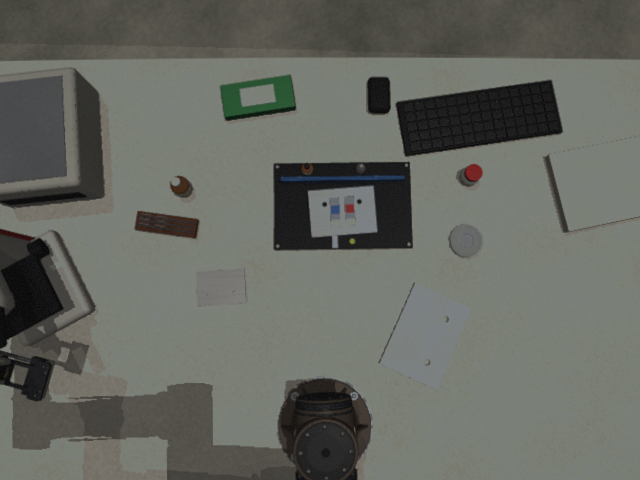

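View pics/scene0.png

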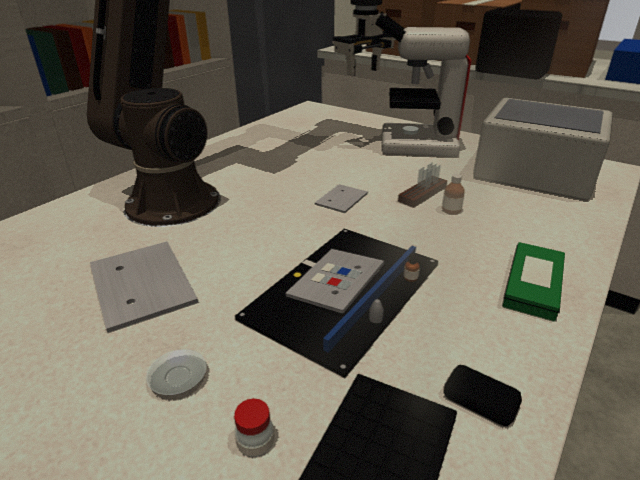

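The look-alikes in the top view are the plate on the dock (342,211), a small plate (221,287) and a large plate (425,335). The one on the dock is middle-sized, carries slides and leans on the pins, so I choose that one. I'll check it in a close crop and measure coarsely.

Run:
```python
from h import *
import pickle
c=pickle.load(open("top0.pkl","rb"))
save(c,"crop0.png",(265,155,425,255),5)
print("dock corners",onplane(c,[[275.,163],[410,163],[412,248],[275,249]],0.012).round(4).tolist())
print("bar",onplane(c,[[335,241]],0.012).round(4), "holes",onplane(c,[[324.5,204.5],[359.5,201.5]],.027).round(4).tolist())
s=capture("scene"); print(proj(c,[0.6,0,0]))
```

```text
dock corners [[0.6728, 0.1268, 0.012], [0.6719, -0.229, 0.012], [0.4466, -0.229, 0.012], [0.4453, 0.1255, 0.012]]
bar [[ 0.4655 -0.0297  0.012 ]] holes [[0.5588, -0.0028, 0.027], [0.5664, -0.0933, 0.027]]
[[323.26763401 190.9235866 ]]
```

View pics/crop0.png

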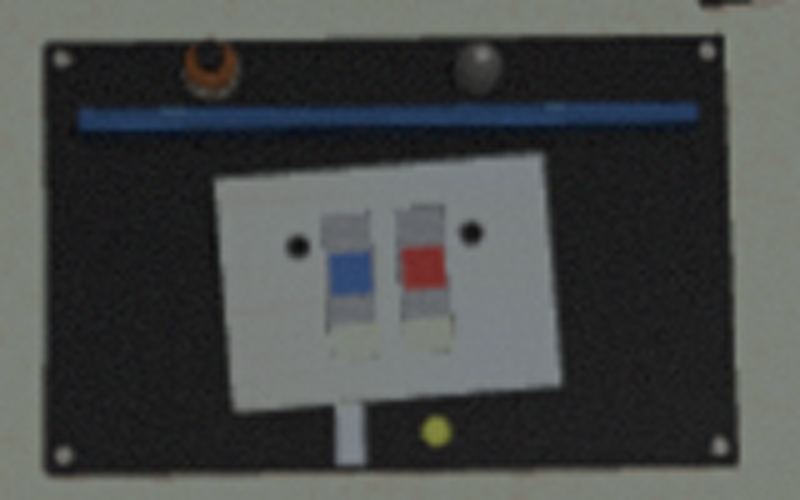

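Close crop confirms it: the plate on the dock has holes at crop (297,246) and (471,233), the white bar at (350,435) and the yellow plug at (436,430). The seat is about 19 mm to the left (+y) and 18 mm further on (+x), and the plate is turned by about +0.07 rad. I'll move over it for a wrist view.

{"method": "apply_moves", "body": {"targets": [[1,0,0,-0.017,0,0,-0.057],[1,0,0,-0.017,0,0,-0.057],[1,0,0,-0.017,0,0,-0.057],[1,0.017,0.037,0,0,0,0],[1,0.017,0.037,0,0,0,0],[1,0.017,0.037,0,0,0,0],[1,0.017,0.037,0,0,0,0],[1,0.017,0.037,0,0,0,0],[1,0.017,0.037,0,0,0,0],[1,0.017,0.037,0,0,0,0],[1,0.017,0.037,0,0,0,0],[1,0.017,0.037,0,0,0,0],[1,0.017,0.037,0,0,0,0],[1,0.017,0.037,0,0,0,0],[1,0.017,0.037,0,0,0,0],[1,0.017,0.037,0,0,0,0],[1,0.017,0.037,0,0,0,0],[1,0.017,0.037,0,0,0,0],[1,0.017,0.037,0,0,0,0],[1,0.017,0.037,0,0,0,0]]}}

```text
time_s: 1.82
tcp_pos: [0.4681, 0.0248, 0.2609]
eef_rot: [-180.0, -0.0, 0.6]
contact_force: [0.7, 1.4, -0.2]
gripper_width: 0.0876
gripper_force: 0.0
```

{"method": "apply_moves", "body": {"targets": [[1,0.01,0.037,0,0,0,0],[1,0.01,0.032,0,0,0,0],[1,0,0,0,0,0,0],[1,0,0,0,0,0,0]]}}

```text
time_s: 2.15
tcp_pos: [0.4885, -0.0437, 0.2601]
eef_rot: [180.0, 0.1, 0.4]
contact_force: [0.5, -0.4, 0.1]
gripper_width: 0.0877
gripper_force: 0.0
```

Run:
```python
from h import *
import pickle
c=capture("wrist"); save(c,"w1.png"); pickle.dump(c,open("w1.pkl","wb")); print(c["T"].round(3).tolist(),c["k1"],c["camera_matrix"].round(1).tolist())
s=get_state(); print(s["tcp_pos"],s["eef_rot"],s["time_s"],s["joints"])
```

```text
[[0.006, -0.966, -0.257, 0.557], [-1.0, -0.005, -0.004, -0.044], [0.002, 0.257, -0.967, 0.436], [0.0, 0.0, 0.0, 1.0]] -0.03281631750492201 [[428.2, 0.0, 318.8], [0.0, 428.2, 228.9], [0.0, 0.0, 1.0]]
[ 0.48835977 -0.04264578  0.26023846] [1.79999888e+02 5.20778333e-02 4.86303796e-01] 2.2 [ 1.80282548e+01  1.06911721e+00 -1.71654050e+01 -1.64088638e-02
 -7.18151684e+01  7.24631768e+01]
```

View pics/w1.png

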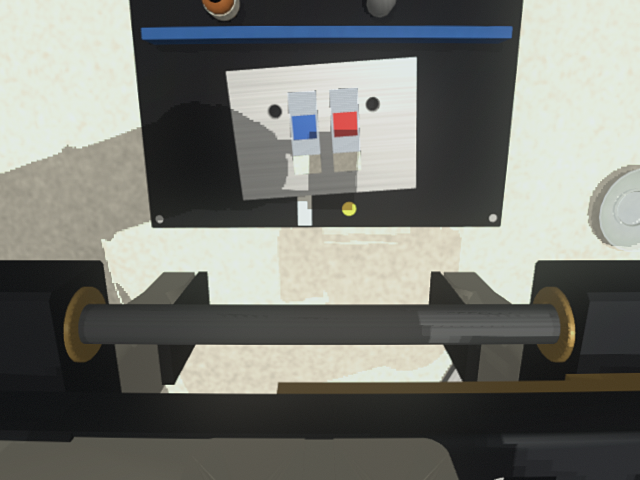

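The wrist view shows the holes at (275,111) and (373,104), the bar at (305,211), the fence foot at row ~39 and the base's front edge at row ~227. Next I'll measure precisely.

```bash
cat > m.py <<'E'
from h import *
def blob(g,u,v,r=9,dark=True):
    w=g[v-r:v+r+1,u-r:u+r+1].astype(float); m=np.clip((w.max()*.5-w) if dark else (w-w.max()*.6),0,None)
    yy,xx=np.mgrid[-r:r+1,-r:r+1]; return [u+(m*xx).sum()/m.sum(), v+(m*yy).sum()/m.sum()]
def edge(g,u,v,d,r=6):
    # subpixel strongest gradient along d ('u' or 'v') near (u,v)
    if d=='v': l=g[v-r:v+r+1,u-2:u+3].mean(1)
    else: l=g[v-2:v+3,u-r:u+r+1].mean(0)
    q=np.abs(np.diff(l)); k=q.argmax(); s=slice(max(k-1,0),k+2); o=(np.arange(len(q))[s]*q[s]).sum()/q[s].sum()+.5-r
    return [u,v+o] if d=='v' else [u+o,v]
E
python3 - <<'E'
from m import *
import pickle
c=pickle.load(open("w1.pkl","rb")); f=c["frame"]; g=cv2.cvtColor(f,cv2.COLOR_RGB2GRAY).astype(np.float32)
fr=onplane(c,[edge(g,u,227,'v') for u in range(170,480,20) if abs(u-305)>15],.012)
p=np.polyfit(fr[:,1],fr[:,0],1); yaw=-np.arctan(p[0]); print("front",p,"resid",np.std(fr[:,0]-np.polyval(p,fr[:,1])))
b=onplane(c,[np.mean([edge(g,298,v,'u',5),edge(g,312,v,'u',5)],0) for v in range(204,220,4)],.012); print("bar",b.round(4).tolist())
ft=f[:,:,2].astype(np.float32)-f[:,:,0]
fe=onplane(c,[edge(ft,u,39,'v') for u in range(160,500,20)],.012); q=np.polyfit(fe[:,1],fe[:,0],1); print("fence foot? ",q)
fe=onplane(c,[edge(ft,u,28,'v') for u in range(160,500,20)],.040); q=np.polyfit(fe[:,1],fe[:,0],1); print("fence top far edge",q)
h=[blob(g,275,111),blob(g,373,104)]; H=onplane(c,h,.029); print(h,"holes",H.round(4).tolist())
pe=onplane(c,[edge(g,u,int(200-(u-244)*.07),'v') for u in (255,275,330,370,400)],.02); print("plate near edge",pe.round(4).tolist())
pr=onplane(c,[edge(g,416,v,'u') for v in (80,110,140,170)],.024); print("plate right",pr.round(4).tolist())
print("depth z", bydepth(c,[[260,100],[385,95],[260,180],[400,170],[400,210],[330,215]])[:,2].round(4))
P0=b.mean(0)[:2]; ex=np.array([np.cos(yaw),np.sin(yaw)]); ey=np.array([-ex[1],ex[0]])
x0=np.polyval(p,P0[1]); F=np.array([x0,P0[1]])
M=F+ex*(.115+.022); print("yaw",yaw,"pin mid",M)
for k in H: d=k[:2]-M; print("hole in pin frame",(d@ex).round(4),(d@ey).round(4))
E
```

```text
front [-0.00885131  0.44569566] resid 0.00011507732969600561
bar [[0.4698, -0.0309, 0.012], [0.4657, -0.0311, 0.012], [0.4616, -0.0311, 0.012], [0.4574, -0.0312, 0.012]]
fence foot?  [-0.00985294  0.62620362]
fence top far edge [-0.00891977  0.63138846]
[[np.float64(274.652557319224), np.float64(110.80613213946548)], [np.float64(372.18996055934025), np.float64(103.46023664395841)]] holes [[0.5605, -0.0047, 0.029], [0.5676, -0.0941, 0.029]]
plate near edge [[0.4762, 0.0173, 0.02], [0.4779, -0.0025, 0.02], [0.4821, -0.0568, 0.02], [0.4848, -0.0961, 0.02], [0.4874, -0.1256, 0.02]]
plate right [[0.5889, -0.1345, 0.024], [0.5622, -0.1358, 0.024], [0.5347, -0.1373, 0.024], [0.5063, -0.139, 0.024]]
depth z [0.0298 0.0291 0.0218 0.0237 0.0125 0.0134]
yaw 0.00885107816797137 pin mid [ 0.58296537 -0.02986497]
hole in pin frame -0.0222 0.0254
hole in pin frame -0.0159 -0.0641
```

{"method": "apply_moves", "body": {"targets": [[1,-0.034,0.006,0,0,0,0],[1,0,0,0.037,0,0,0],[1,0,0,0.037,0,0,0],[1,0,0,0.037,0,0,0],[1,0,0,0.037,0,0,0],[1,0,0,0.037,0,0,0],[1,0,0,0.025,0,0,0],[1,0,0,0.008,0,0,0],[1,0,0,0.004,0,0,0],[1,0,0,0,0,0,0],[1,0,0,0,0,0,0],[1,0,0,0,0,0,0]]}}

```text
time_s: 3.2
tcp_pos: [0.456, -0.0477, 0.0403]
eef_rot: [-180.0, -0.2, 0.7]
contact_force: [0.3, -1.0, 0.4]
gripper_width: 0.0874
gripper_force: 0.0
```

{"method": "apply_moves", "body": {"targets": [[1,0,0,0.004,0,0,0],[1,0,0,0,0,0,0],[1,0,0,0,0,0,0]]}}

```text
time_s: 3.45
tcp_pos: [0.4548, -0.0483, 0.035]
eef_rot: [-180.0, -0.0, 0.6]
contact_force: [-0.3, 0.1, -0.6]
gripper_width: 0.0877
gripper_force: 0.0
```

{"method": "apply_moves", "body": {"targets": [[1,0,0,0,0,0,0]]}}

```text
time_s: 3.53
tcp_pos: [0.4548, -0.0484, 0.0349]
eef_rot: [-180.0, -0.0, 0.6]
contact_force: [1.2, -0.1, -0.5]
gripper_width: 0.0875
gripper_force: 0.0
```

{"method": "apply_moves", "body": {"targets": [[1,0.005,0,0,0,0,0],[1,0.004,0,0,0,0,0],[1,0.003,0,0,0,0,0],[1,0.002,0,0,0,0,0],[1,0.002,0,0,0,0,0],[1,0.002,0,0,0,0,0],[1,0.002,0,0,0,0,0],[1,0.002,0,0,0,0,0],[1,0.002,0,0,0,0,0],[1,0.002,0,0,0,0,0],[1,0.002,0,0,0,0,0],[1,0.002,0,0,0,0,0],[1,0.002,0,0,0,0,0],[1,0.002,0,0,0,0,0],[1,0,0,0,0,0,0],[1,0,0,0,0,0,0]]}}

```text
time_s: 4.87
tcp_pos: [0.4887, -0.048, 0.0346]
eef_rot: [180.0, 0.0, 0.6]
contact_force: [-0.4, 0.2, 0.5]
gripper_width: 0.0873
gripper_force: 0.0
```

Run:
```python
from h import *
import pickle
c=capture("wrist"); t=capture("top"); pickle.dump((c,t),open("w2.pkl","wb"))
im=np.vstack([cv2.resize(c["frame"][:,:,::-1],(480,360))[:240],cv2.resize(t["frame"][155:255,265:425,::-1],(480,300))]); cv2.imwrite("pics/w2.png",im)
print(get_state()["contact_force"],c["T"][:3,3])
```

```text
[-0.10317676 -0.52616141 -0.38107957] [ 0.55657367 -0.04844808  0.21095904]
```

View pics/w2.png

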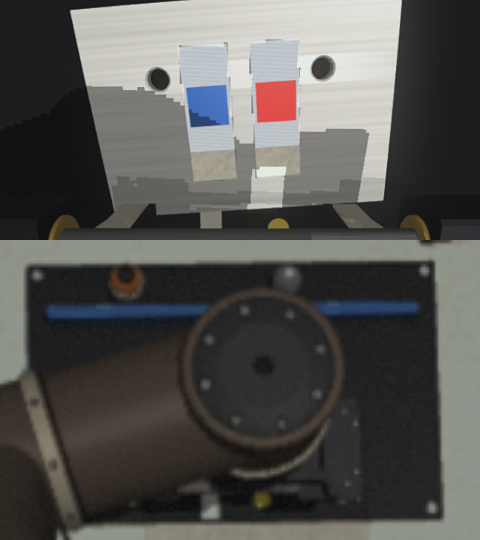

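The wrist view shows the plate still turned, with full-scale holes at about (211,105) and (429,91). The fingers seem to have barely pushed it, so I'll measure.

Run:
```python
from m import *
import pickle
c,t=pickle.load(open("w2.pkl","rb")); g=cv2.cvtColor(c["frame"],cv2.COLOR_RGB2GRAY).astype(np.float32)
h=[blob(g,211,105,18),blob(g,429,91,18)]; print(h, onplane(c,h,.029).round(4).tolist(), bydepth(c,[[211,125],[429,110],[211,250],[400,250]]).round(4).tolist())
pe=onplane(c,[edge(g,u,int(285-(u-209)*.062),'v',8) for u in (240,265,330,370,400,430)],.02); print(pe.round(4).tolist())
save(c,"w2c.png",(120,180,560,400),1.8)
```

```text
[[np.float64(211.66718608625717), np.float64(105.34610937971247)], [np.float64(428.6431319369721), np.float64(90.34517931105641)]] [[0.5605, -0.0048, 0.029], [0.5673, -0.0934, 0.029]] [[0.5526, -0.004, 0.0286], [0.5595, -0.094, 0.0292], [0.4962, 0.0005, 0.0223], [0.4969, -0.087, 0.0221]]
[[0.4783, -0.0119, 0.02], [0.4792, -0.0239, 0.02], [0.4816, -0.0549, 0.02], [0.483, -0.0739, 0.02], [0.4841, -0.0881, 0.02], [0.4856, -0.1024, 0.02]]
```

View pics/w2c.png

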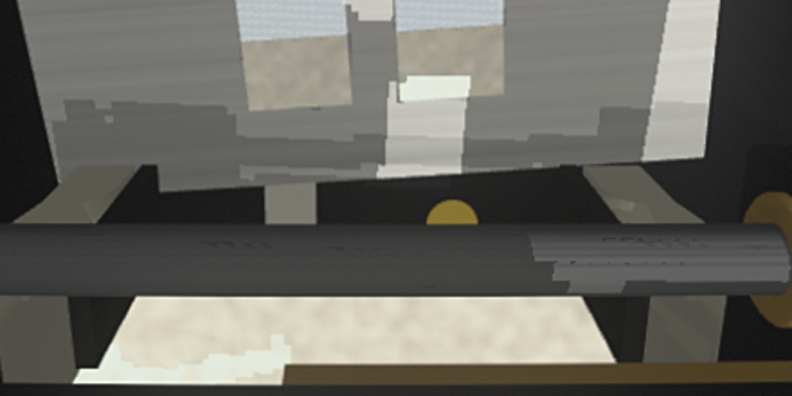

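The plate hasn't moved, and the fingertips (crop ~(110,167)) appear to overlap its edge. I'll check their real height and position from depth.

Run:
```python
from m import *
import pickle
c,t=pickle.load(open("w2.pkl","rb")); s=get_state(); print(s["tcp_pos"],s["contact_force"])
for uv in ([180,275],[190,275],[200,275],[200,285],[205,290],[205,300],[205,310],[455,275],[465,280],[475,285]): print(uv,bydepth(c,[uv]).round(4).tolist(), c["frame"][uv[1],uv[0]])
```

```text
[ 0.488584   -0.04797945  0.03465775] [-0.10317676 -0.52616141 -0.38107957]
[180, 275] [[0.4984, 0.0028, 0.0605]] [91 89 80]
[190, 275] [[0.499, -0.0014, 0.062]] [91 89 79]
[200, 275] [[0.497, -0.0036, 0.0565]] [27 26 25]
[200, 285] [[0.4963, -0.0058, 0.065]] [27 26 26]
[205, 290] [[0.4916, -0.0057, 0.0585]] [25 26 24]
[205, 300] [[0.4881, -0.0058, 0.0599]] [26 26 25]
[205, 310] [[0.5191, -0.0263, 0.133]] [52 52 52]
[455, 275] [[0.4997, -0.1002, 0.0614]] [92 91 81]
[465, 280] [[0.4997, -0.1023, 0.0664]] [92 91 81]
[475, 285] [[0.4997, -0.1043, 0.071]] [91 90 80]
```

Depth puts the visible finger ends at z≈0.058, not 0.016. Before going lower, I'll cross-check with the scene camera.

Run:
```python
from m import *
c=capture("scene"); import pickle; pickle.dump(c,open("s3.pkl","wb"))
tip=proj(c,[[.4886,-.048+.054,.0156],[.4886,-.048-.054,.0156],[.4886,-.048-.054,.058],[.4886,-.048+.054,.058]]); print(tip)
u,v=tip.mean(0).astype(int); cr=(u-130,v-120,u+130,v+75); print(cr); save(c,"s3.png",cr,3)
```

```text
[[329.27074732 257.00782292]
 [297.06131365 283.61604697]
 [296.29940539 265.48427785]
 [329.36145484 239.67557495]]
(np.int64(182), np.int64(141), np.int64(442), np.int64(336))
```

View pics/s3.png

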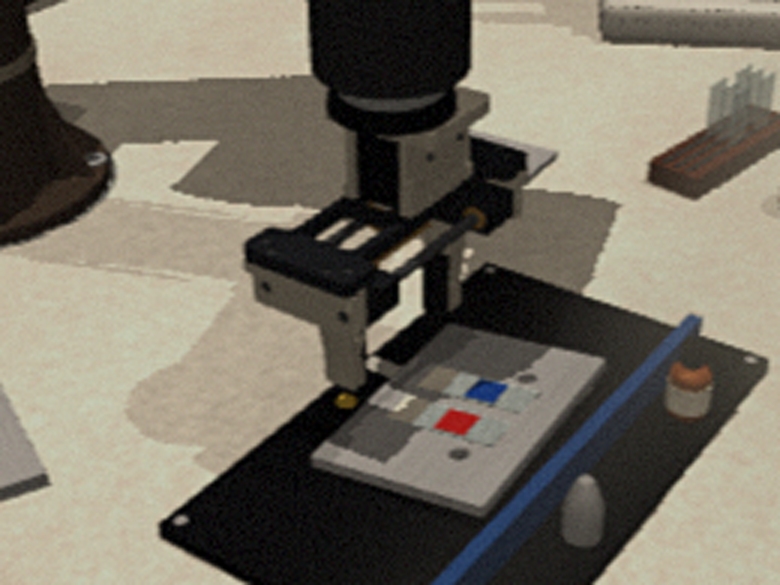

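The right fingertip is at crop (345,388), which is z≈0.05. The tips really are 30–40 mm higher than nominal. I'll back off, then lower and feel for the base.

{"method": "apply_moves", "body": {"targets": [[1,-0.037,0,0,0,0,0],[1,0,0,0.01,0,0,0],[1,0,0,0.01,0,0,0],[1,0,0,0.004,0,0,0],[1,0,0,0,0,0,0],[1,0,0,0,0,0,0]]}}

```text
time_s: 5.52
tcp_pos: [0.4519, -0.0483, 0.0107]
eef_rot: [180.0, 0.0, 0.6]
contact_force: [0.5, 0.1, 0.1]
gripper_width: 0.0875
gripper_force: 0.0
```

Run:
```python
from m import *
c=capture("wrist"); s=get_state(); print(s["tcp_pos"],s["contact_force"],c["T"][:3,3])
for u in (180,185,190,455,460):
  for v in (268,270,272,273,274,276): print(u,v,bydepth(c,[[u,v]]).round(4).tolist(), c["frame"][v,u])
```

```text
[ 0.45210361 -0.04828821  0.01088311] [ 0.00331124 -0.1989318  -0.46049633] [ 0.51975481 -0.0487843   0.18703296]
180 268 [[0.4555, 0.0103, 0.0126]] [21 22 21]
180 270 [[0.4551, 0.0099, 0.014]] [19 20 20]
180 272 [[0.4618, 0.0032, 0.0342]] [91 89 79]
180 273 [[0.4617, 0.0029, 0.0349]] [100  98  87]
180 274 [[0.4621, 0.0022, 0.0371]] [100  97  88]
180 276 [[0.4619, 0.0018, 0.0386]] [99 97 87]
185 268 [[0.4558, 0.0079, 0.0133]] [24 24 25]
185 270 [[0.4549, 0.008, 0.0132]] [18 20 20]
185 272 [[0.4618, 0.0013, 0.034]] [89 87 77]
185 273 [[0.4622, 0.0006, 0.0362]] [101 100  89]
185 274 [[0.4616, 0.0008, 0.0356]] [100  98  88]
185 276 [[0.4617, 0.0001, 0.038]] [98 96 86]
190 268 [[0.4554, 0.0061, 0.0121]] [24 25 25]
190 270 [[0.4545, 0.0062, 0.0122]] [21 20 22]
190 272 [[0.4618, -0.0006, 0.034]] [89 87 77]
190 273 [[0.4616, -0.0007, 0.0345]] [101 100  89]
190 274 [[0.4619, -0.0013, 0.0363]] [99 98 88]
190 276 [[0.4617, -0.0017, 0.0379]] [97 95 86]
455 268 [[0.457, -0.1085, 0.0137]] [25 26 24]
455 270 [[0.456, -0.1087, 0.0134]] [24 24 23]
455 272 [[0.4631, -0.1013, 0.0351]] [91 89 80]
455 273 [[0.4627, -0.1014, 0.0349]] [101  99  89]
455 274 [[0.4628, -0.1009, 0.0363]] [99 98 87]
455 276 [[0.4626, -0.1004, 0.038]] [98 96 86]
460 268 [[0.4569, -0.1108, 0.0133]] [25 25 26]
460 270 [[0.4562, -0.1107, 0.0138]] [22 22 21]
460 272 [[0.4626, -0.1037, 0.0337]] [91 89 79]
460 273 [[0.4636, -0.1024, 0.0374]] [100  99  88]
460 274 [[0.4627, -0.1029, 0.0361]] [98 97 86]
460 276 [[0.4626, -0.1023, 0.0379]] [98 96 86]
```

The tips are at z≈TCP+0.023, so I'll lower another ~18 mm and watch the force.

{"method": "apply_moves", "body": {"targets": [[1,0,0,0.005,0,0,0],[1,0,0,0.004,0,0,0],[1,0,0,0.003,0,0,0],[1,0,0,0,0,0,0]]}}

```text
time_s: 5.9
tcp_pos: [0.4512, -0.0485, -0.0021]
eef_rot: [180.0, 0.1, 0.6]
contact_force: [0.4, -0.1, -0.6]
gripper_width: 0.0876
gripper_force: 0.0
```

{"method": "apply_moves", "body": {"targets": [[1,0,0,0.002,0,0,0],[1,0,0,0.002,0,0,0],[1,0,0,0.001,0,0,0],[1,0,0,0,0,0,0],[1,0,0,0,0,0,0]]}}

```text
time_s: 6.32
tcp_pos: [0.4519, -0.0483, -0.0048]
eef_rot: [180.0, -0.0, 0.7]
contact_force: [-7.6, 1.7, 27.5]
gripper_width: 0.0875
gripper_force: 13.4
```

Run:
```python
from m import *
c=capture("wrist"); s=get_state(); print(s["tcp_pos"],s["contact_force"],c["T"][:3,3])
print(bydepth(c,[[u,v] for v in (268,272,273) for u in (180,185,190,455,460)]).round(4).tolist())
```

```text
[ 0.45194057 -0.04834995 -0.00476765] [-8.94256444  3.00865161 26.54191216] [ 0.5196061  -0.04876864  0.17162295]
[[0.4615, 0.0048, 0.0134], [0.4617, 0.0027, 0.0139], [0.4618, 0.0007, 0.0141], [0.4623, -0.1035, 0.0127], [0.4626, -0.1053, 0.0133], [0.4621, 0.0029, 0.0195], [0.462, 0.0011, 0.0191], [0.4623, -0.001, 0.0197], [0.4628, -0.1016, 0.0185], [0.4628, -0.1035, 0.0186], [0.4619, 0.0028, 0.0199], [0.4621, 0.0007, 0.0205], [0.4619, -0.001, 0.0199], [0.463, -0.1011, 0.0201], [0.4625, -0.1035, 0.0187]]
```

Contact with the base: tip z = TCP+0.017. I'll raise by 5 mm so the tips sit ~3.5 mm above it, then push.

{"method": "apply_moves", "body": {"targets": [[1,0,0,-0.003,0,0,0],[1,0,0,-0.002,0,0,0],[1,0,0,0,0,0,0],[1,0.004,0,0,0,0,0],[1,0.004,0,0,0,0,0],[1,0.003,0,0,0,0,0],[1,0.002,0,0,0,0,0],[1,0.002,0,0,0,0,0],[1,0.002,0,0,0,0,0],[1,0.002,0,0,0,0,0],[1,0,0,0,0,0,0]]}}

```text
time_s: 7.28
tcp_pos: [0.4705, -0.0482, -0.0016]
eef_rot: [180.0, 0.0, 0.6]
contact_force: [-1.7, -0.1, -1.9]
gripper_width: 0.0876
gripper_force: 0.5
```

{"method": "apply_moves", "body": {"targets": [[1,0.002,0,0,0,0,0],[1,0.002,0,0,0,0,0],[1,0.002,0,0,0,0,0],[1,0.002,0,0,0,0,0],[1,0.002,0,0,0,0,0],[1,0,0,0,0,0,0]]}}

```text
time_s: 7.78
tcp_pos: [0.481, -0.0481, -0.0014]
eef_rot: [180.0, 0.0, 0.6]
contact_force: [-1.2, -0.8, 0.2]
gripper_width: 0.0878
gripper_force: 0.6
```

```bash
cat > hole.py <<'E'
from m import *
P=np.array([.58297,-.02986]); ex=np.array([np.cos(.00885),np.sin(.00885)]); ey=np.array([-ex[1],ex[0]])
def holes(c,z=.029):
    g=cv2.cvtColor(c["frame"],cv2.COLOR_RGB2GRAY)
    hsv=cv2.cvtColor(c["frame"],cv2.COLOR_RGB2HSV)
    n,l,st,ce=cv2.connectedComponentsWithStats(((g<70)&(hsv[:,:,1]<120)).astype(np.uint8))
    sc=428*.012/ (c["T"][2,3]-.03)
    k=[i for i in range(1,n) if .6*sc<st[i,2]<1.3*sc and .6*sc<st[i,3]<1.3*sc and st[i,4]>.4*sc*sc]
    w=onplane(c,ce[k],z) if k else []
    for i,p in zip(k,w):
        d=p[:2]-P; print(ce[i].round(1),st[i,2:].tolist(),"world",p.round(4),"pinframe",(d@ex).round(4),(d@ey).round(4))
E
python3 - <<'E'
from hole import *
c=capture("wrist"); save(c,"w4.png"); s=get_state(); print(s["tcp_pos"],s["contact_force"],s["time_s"]); holes(c)
E
```

```text
[ 0.48096271 -0.04810571 -0.00134642] [-0.62207107  0.05656811 -0.7216701 ] 7.8333
[473.7  40.7] [29, 37, 796] world [ 0.5728 -0.0981  0.029 ] pinframe -0.0108 -0.0681
```

The plate is moving. I'll push to just short of the fence.

{"method": "apply_moves", "body": {"targets": [[1,0.002,0,0,0,0,0],[1,0.002,0,0,0,0,0],[1,0.002,0,0,0,0,0],[1,0.002,0,0,0,0,0],[1,0.001,0,0,0,0,0],[1,0.001,0,0,0,0,0],[1,0,0,0,0,0,0],[1,0,0,0,0,0,0]]}}

```text
time_s: 8.5
tcp_pos: [0.491, -0.0479, -0.0013]
eef_rot: [-180.0, -0.0, 0.6]
contact_force: [-0.6, 1.5, -1.7]
gripper_width: 0.0876
gripper_force: 0.7
```

Run:
```python
from hole import *
c=capture("wrist"); save(c,"w5.png"); s=get_state(); print(s["tcp_pos"],s["contact_force"],s["time_s"]); holes(c)
```

```text
[ 0.49092266 -0.04790173 -0.00129299] [-2.41751958 -1.63965595 -0.5874034 ] 8.55
[474.8  40.6] [29, 38, 801] world [ 0.5828 -0.0982  0.029 ] pinframe -0.0007 -0.0684
```

View pics/w5.png

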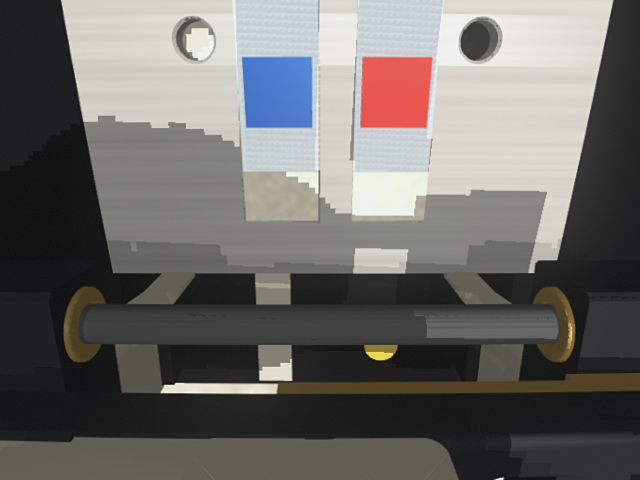

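The wrist view shows the plate square to the base, with its near edge at row 273, holes at (194,40) and (480,40) and the bar at (274,290). The left hole has a white spot in it, so I'll check its depth and the hole centres.

Run:
```python
from hole import *
c=capture("wrist"); f=c["frame"]; g=cv2.cvtColor(f,cv2.COLOR_RGB2GRAY)
for uv in ([190,36],[197,42],[203,42],[195,52],[210,30],[180,40],[475,40],[150,60],[520,60]): print(uv,f[uv[1],uv[0]],bydepth(c,[uv]).round(4).tolist())
w=onplane(c,[[194,40],[480.5,39.5]],.029); 
for p in w: d=p[:2]-P; print(p.round(4),(d@ex).round(4),(d@ey).round(4))
g=g.astype(np.float32)
b=onplane(c,[np.mean([edge(g,257,v,'u',6),edge(g,291,v,'u',6)],0) for v in (280,285,290,296)],.012); print("bar",b.round(4).tolist())
```

```text
[190, 36] [235 233 222] [[0.5857, -0.0032, 0.014]]
[197, 42] [235 233 222] [[0.5838, -0.0054, 0.0133]]
[203, 42] [235 233 223] [[0.5837, -0.0077, 0.014]]
[195, 52] [234 232 222] [[0.5804, -0.0047, 0.0138]]
[210, 30] [143 143 135] [[0.5849, -0.014, 0.0294]]
[180, 40] [90 90 86] [[0.5827, -0.0029, 0.0248]]
[475, 40] [60 60 59] [[0.5857, -0.1038, 0.0129]]
[150, 60] [211 209 202] [[0.5758, 0.0055, 0.0302]]
[520, 60] [232 231 226] [[0.5772, -0.1132, 0.0297]]
[ 0.582  -0.0086  0.029 ] -0.0008 0.0212
[ 0.5832 -0.1001  0.029 ] -0.0004 -0.0702
bar [[0.494, -0.0304, 0.012], [0.4918, -0.0304, 0.012], [0.4896, -0.0305, 0.012], [0.4869, -0.0305, 0.012]]
```

The white spot is flush on the base and is not a pin. In the pin frame the plate is within 1 mm in x and needs about 24.5 mm in +y. Next I'll retract, close the fingers and go to the right side.

{"method": "apply_moves", "body": {"targets": [[0.5,-0.012,0,0,0,0,0],[0,0,0,-0.025,0,0,0],[0,0,0,-0.025,0,0,0],[0,0.02,0.032,0,0,0,0],[0,0.02,0.032,0,0,0,0],[0,0.02,0.032,0,0,0,0],[0,0.02,0.032,0,0,0,0],[0,0,0,0,0,0,0],[0,0,0,0,0,0,0],[0,0,0,0,0,0,0],[0,0,0,0,0,0,0]], "newtons": 5}}

```text
time_s: 9.52
tcp_pos: [0.5599, -0.1747, 0.0487]
eef_rot: [-180.0, -0.0, 0.6]
contact_force: [0.5, -0.6, -0.4]
gripper_width: 0.0196
gripper_force: 0.0
```

Run:
```python
from hole import *
import pickle
c=capture("wrist"); t=capture("top"); pickle.dump((c,t),open("w6.pkl","wb"))
print(get_state()["gripper_width"],c["T"][:3,3].round(4)); holes(c)
im=cv2.resize(c["frame"][:,:,::-1],(560,420)); cv2.imwrite("pics/w6.png",im)
```

```text
0.011598601477345224 [ 0.6277 -0.1751  0.2251]
```

View pics/w6.png

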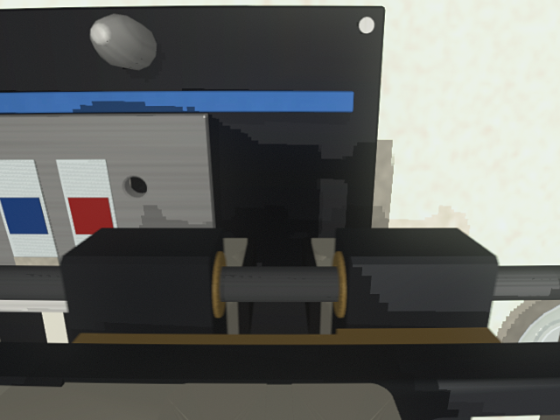

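The wrist view shows the plate's right edge at (209,170), the right hole at (136,185) and the fence above. The closed fingers are clear of the plate on its right. I'll descend and push toward +y.

{"method": "apply_moves", "body": {"targets": [[0,0,0,0.02,0,0,0],[0,0,0,0.018,0,0,0],[0,0,0,0.008,0,0,0],[0,0,0,0.003,0,0,0],[0,0,0,0,0,0,0],[0,0,0,0,0,0,0]]}}

```text
time_s: 10.12
tcp_pos: [0.5606, -0.175, 0.0003]
eef_rot: [180.0, -0.0, 0.7]
contact_force: [0.1, -0.6, 0.5]
gripper_width: 0.0007
gripper_force: 0.0
```

{"method": "apply_moves", "body": {"targets": [[0,0,-0.003,0,0,0,0],[0,0,-0.003,0,0,0,0],[0,0,-0.003,0,0,0,0],[0,0,-0.002,0,0,0,0],[0,0,-0.002,0,0,0,0],[0,0,-0.002,0,0,0,0],[0,0,-0.002,0,0,0,0],[0,0,-0.002,0,0,0,0],[0,0,-0.002,0,0,0,0],[0,0,-0.002,0,0,0,0],[0,0,-0.002,0,0,0,0],[0,0,-0.002,0,0,0,0],[0,0,-0.002,0,0,0,0],[0,0,-0.001,0,0,0,0],[0,0,0,0,0,0,0]]}}

```text
time_s: 11.37
tcp_pos: [0.5597, -0.1449, -0.0004]
eef_rot: [-180.0, 0.0, 0.6]
contact_force: [-0.5, -1.0, -0.6]
gripper_width: 0.0005
gripper_force: 0.2
```

Run:
```python
from hole import *
import pickle
c=capture("wrist"); s=get_state(); pickle.dump(c,open("w7.pkl","wb")); print(s["tcp_pos"],s["contact_force"],s["gripper_width"],s["time_s"]); g=cv2.cvtColor(c["frame"],cv2.COLOR_RGB2GRAY)
save(c,"w7.png")
for v in (150,180,210):
    print([np.round(onplane(c,[[u+.5,v]],.026)[0],4).tolist()+[float(g[v,u]),float(g[v,u+2])] for u in range(100,380) if abs(float(g[v,u+2])-float(g[v,u]))>60][:6])
holes(c)
```

```text
[ 5.59729463e-01 -1.44960300e-01 -3.78783128e-04] [ 0.70038872 -0.24971552 -0.54435806] 0.0005192217589981105 11.4167
[[0.6159, -0.1183, 0.026, 126.0, 220.0], [0.6159, -0.1277, 0.026, 217.0, 139.0], [0.6159, -0.128, 0.026, 200.0, 88.0], [0.6159, -0.1284, 0.026, 139.0, 73.0]]
[]
[[0.5942, -0.0727, 0.026, 196.0, 120.0]]
```

```bash
cat > edge.py <<'E'
from hole import *
def plate_edges(c):
    v,u=np.mgrid[0:480:1,0:640:1]; uv=np.c_[u.ravel(),v.ravel()]
    W=bydepth(c,uv).reshape(480,640,3); z=W[:,:,2]; m=(z>.019)&(z<.036)&(W[:,:,0]<.6185)&(W[:,:,0]>.48)&(c["range_z"]>0)
    m&=cv2.cvtColor(c["frame"],cv2.COLOR_RGB2GRAY)>45
    n,l,st,ce=cv2.connectedComponentsWithStats(cv2.morphologyEx(m.astype(np.uint8),cv2.MORPH_OPEN,np.ones((5,5)))); k=1+st[1:,4].argmax(); m=l==k
    print("patch",st[k].tolist(),"far z",np.median(z[m&(W[:,:,0]>.605)]).round(4))
    pl=np.c_[W[m][:,:2],np.ones(m.sum())]; co=np.linalg.lstsq(pl,W[m][:,2],rcond=None)[0]; print("tilt x,y",co[:2].round(4),"top z at P",(co@[P[0],P[1],1]).round(4))
    r=[W[i,np.where(m[i])[0].max()] for i in range(480) if m[i].sum()>20]; r=np.array(r)
    r=r[(r[:,0]>np.quantile(r[:,0],.1))&(r[:,0]<.612)]
    q=np.polyfit(r[:,0],r[:,1],1); q=np.polyfit(*r[abs(r[:,1]-np.polyval(q,r[:,0]))<.002][:,:2].T,1)
    print("right edge: x",r[:,0].min().round(3),r[:,0].max().round(3),"yaw(minus slope)",-q[0].round(4),"y at .583",np.polyval(q,.583).round(4))
    f=np.array([W[np.where(m[:,j])[0].min(),j] for j in range(640) if m[:,j].sum()>20])
    q=np.polyfit(f[:,1],f[:,0],1); f=f[abs(f[:,0]-np.polyval(q,f[:,1]))<.002]; q=np.polyfit(f[:,1],f[:,0],1); print("far edge yaw",-q[0].round(4),"x at y=-.1",np.polyval(q,-.1).round(4))
    return m
E
python3 - <<'E'
from edge import *
import pickle
m=plate_edges(pickle.load(open("w7.pkl","rb"))); print("ref w6"); plate_edges(pickle.load(open("w6.pkl","rb"))[0])
E
```

```text
patch [0, 144, 276, 160, 34987] far z 0.0344
tilt x,y [0.1075 0.0091] top z at P 0.0319
right edge: x 0.566 0.612 yaw(minus slope) -0.0108 y at .583 -0.1295
far edge yaw -0.0148 x at y=-.1 0.6158
ref w6
patch [0, 137, 246, 166, 31553] far z 0.0344
tilt x,y [0.1158 0.0101] top z at P 0.0318
right edge: x 0.545 0.612 yaw(minus slope) -0.0345 y at .583 -0.1392
far edge yaw -0.0297 x at y=-.1 0.6145
```

The plate is square to within ~0.02 rad, with about 14.8 mm still to go in +y. I'll keep pushing, slowing towards the end.

{"method": "apply_moves", "body": {"targets": [[0,0,-0.002,0,0,0,0],[0,0,-0.002,0,0,0,0],[0,0,-0.002,0,0,0,0],[0,0,-0.002,0,0,0,0],[0,0,-0.001,0,0,0,0],[0,0,-0.001,0,0,0,0],[0,0,-0.001,0,0,0,0],[0,0,-0.001,0,0,0,0],[0,0,0,0,0,0,0],[0,0,0,0,0,0,0]]}}

```text
time_s: 12.25
tcp_pos: [0.5598, -0.133, -0.0003]
eef_rot: [-180.0, -0.0, 0.6]
contact_force: [-0.4, -0.2, 0.7]
gripper_width: 0.0007
gripper_force: 0.0
```

Run:
```python
from edge import *
import pickle
c=capture("wrist"); s=get_state(); pickle.dump(c,open("w8.pkl","wb")); print(s["tcp_pos"],s["contact_force"],s["time_s"]); plate_edges(c)
```

```text
[ 5.59730050e-01 -1.33094527e-01 -2.73661245e-04] [ 0.05491752 -0.43363462  0.5654588 ] 12.3
patch [0, 141, 272, 163, 37395] far z 0.0212
tilt x,y [-0.0166  0.0043] top z at P 0.0218
right edge: x 0.563 0.612 yaw(minus slope) -0.0188 y at .583 -0.116
far edge yaw -0.0022 x at y=-.1 0.6182
```

The plate has dropped: its top is at z≈0.021 and it is flat. I'll withdraw and look from above.

{"method": "apply_moves", "body": {"targets": [[0,0,0.004,0,0,0,0],[0,0,0.015,0,0,0,0],[0,0,0,-0.03,0,0,0],[0,0,0,-0.04,0,0,0],[0,0,0,-0.04,0,0,0],[0,0,0,-0.04,0,0,0],[0,-0.03,-0.03,-0.01,0,0,0],[0,-0.03,-0.03,0,0,0,0],[0,-0.01,-0.03,0,0,0,0],[0,0,0,0,0,0,0],[0,0,0,0,0,0,0]]}}

```text
time_s: 13.22
tcp_pos: [0.4905, -0.0638, 0.1601]
eef_rot: [-180.0, -0.1, 0.8]
contact_force: [-0.3, 0.1, -0.2]
gripper_width: 0.0001
gripper_force: 0.0
```

Run:
```python
from edge import *
import pickle
c=capture("wrist"); s=get_state(); pickle.dump(c,open("w9.pkl","wb")); print(s["tcp_pos"],s["contact_force"],s["time_s"]); plate_edges(c)
holes(c,.02); a=c["frame"][:260,100:540,::-1]; cv2.imwrite("pics/w9.png",cv2.resize(a,None,fx=1.8,fy=1.8,interpolation=cv2.INTER_CUBIC))
print(proj(c,np.array([[*(P+ey*.045),.022],[*(P-ey*.045),.022]])))
```

```text
[ 0.49098572 -0.06447094  0.15977879] [-0.14319078  0.07219577 -0.98063266] 13.2667
patch [147, 25, 248, 174, 39989] far z 0.0213
tilt x,y [ 0.0005 -0.0017] top z at P 0.0215
right edge: x 0.514 0.611 yaw(minus slope) -0.0237 y at .583 -0.1163
far edge yaw 0.0027 x at y=-.1 0.6181
[[205.28012505  79.56945677]
 [333.93329578  79.75243717]]
```

View pics/w9.png

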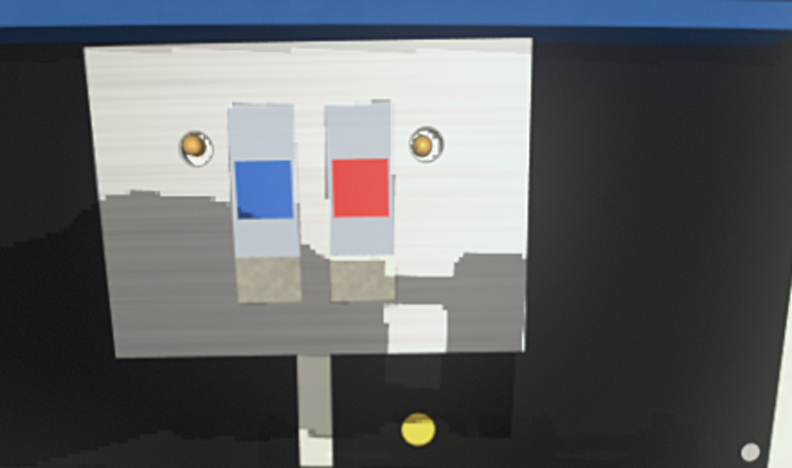

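Both brass pins, at (193,145) and (422,146), stand in their holes, and the carrier lies flat and square to the fence. The arm is clear, so I'm handing in.

```bash
python3 -c "
from plant import close_job; print(close_job())"
```

```text
the job is handed in; nothing more can be done
None
```

The slide carrier lies flat on the docking base with both pins showing in its holes, the arm was clear of everything, and I handed the job in at about 13 s; no verdict was returned.

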